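# Set the lens-change reminder

### The job

A fresh pair of lenses is in the lavender case, so set the reminder dial: with a closed fingertip, gently push the black pointer round by its arm until it points at the lavender dot, and only then press the green start button on the dial's front all the way down and let it spring back. Nothing is to be pinched or picked up, and everything else on the shelf stays where it is.

Things in the scene. Friction and masses are not known exactly. Their poses are not given: they have to be found in the camera images.
- dial: White disc, 184 mm across, 16 mm thick, fixed to the shelf; a 50 mm wide, 12 mm thick tongue at its front carries the button and ends 145 mm from the centre. Origin: centre of the underside; x axis away from the tongue, z up. Six flat coloured dots (shuffled), 75 mm from the centre, at 0.75, 1.40 and 2.05 rad either side of the x axis.
- pointer: Black pointer: hub 28 mm across at the dial's centre, one arm 12 mm wide, 19 to 35 mm above the shelf, arrowhead 21 mm wide ending 63 mm out. Origin on the pivot, 18 mm above the shelf; x along the arm, z up. Turns about z to stops 2.6 rad either side of the dial's x axis, starts within 0.4 rad of it. Friction holds it where left (0.06 N m, 1.3 N at 45 mm out).
- pointer_aim (a point): Point on the pointer's centre line, 75 mm from the pivot, just beyond the tip: where the pointer points on the circle of dots.
- dot_lavender: The lavender dot, 20 mm across, 1.5 mm thick, flat on top of the dial, 75 mm from its centre. Origin: centre of its underside, 16 mm above the shelf.
- start_top (a point): Centre of the top of the round green start button, 28 mm across, on the dial's tongue 120 mm in front of the dial's centre, in a grey housing; 34 mm above the shelf when released.
- start (a joint): Start button travel in m: 0 released, 0.006 fully down; a spring pushes it back, 4 N when fully down.
- lens_case: Loose lavender lens case with two screw-top wells, 74 x 35 mm, 18 mm tall, beside the dial. Origin: centre of the underside.
- ring_bowl: Loose white ceramic ring bowl, 76 mm across, 32 mm tall, beside the dial. Origin: centre of the underside.
- clipper: Loose steel nail clipper, 58 x 12 mm, 13 mm tall, behind the dial. Origin: centre of the underside.
- teal_mirror: Loose teal hand mirror lying flat, 240 mm long, 130 mm wide, 13 mm tall, right of the dial. Origin: on the underside near the middle; x axis from handle to glass.
- solution: Loose white bottle, 52 mm across, 140 mm tall, behind and beside the dial. Origin: centre of the underside.
- cream_jar: Loose amber jar, 64 mm across, 50 mm tall, behind and beside the dial. Origin: centre of the underside.

How it is judged (in metres and radians):
On the way, in this order (a step that is already met when the one before it is completed fails the run):
1. the pointer points at the lavender dot (horizontal distance between pointer_aim and dot_lavender below 0.01 m), for 0.3 s.
2. the start button is pressed down (horizontal distance between pointer_aim and dot_lavender below 0.01 m and value of joint start above 0.0045 m), for 0.05 s.
At the end, for the whole second after the job is handed in: The pointer's line lands on the lavender dot (aim point within 10 mm of its centre), the start button has been pressed at least 4.5 mm and is back up (under 1.5 mm), and every loose thing is within 20 mm of where it stood (horizontal distance between pointer_aim and dot_lavender below 0.01 m and value of joint start below 0.0015 m and distance of each of lens_case, ring_bowl, clipper, teal_mirror, solution, cream_jar from where it was at the start of the episode below 0.02 m); the robot touches nothing.
It fails at once if the start button is pressed while the pointer is not on the lavender dot (not (horizontal distance between pointer_aim and dot_lavender below 0.01 m) and value of joint start above 0.003 m).
It fails at once if the pointer is pinched or forced (more than 18 N) (contact force between the fingers and pointer above 18 N).
It fails at once if a bystander is lifted, carried or knocked away (more than 20 mm) (distance of any of lens_case, ring_bowl, clipper, teal_mirror, solution, cream_jar from where it was at the start of the episode above 0.02 m).
It also fails if it takes over 54 s, if anything falls off the work surface, if the arm or the gripper's body presses on something with over 40 N, if the wrist force passes 120 N, or if a joint passes its speed limit or range.

### The arm

A 6-joint arm with a two-finger parallel gripper is mounted at the origin on the work surface. World frame = base frame: x ahead of the robot, y to its left, z up, the work surface at z = 0. Lengths are in m, angles in degrees, forces in N, time in s.
With the tool pointing down it reaches from about 0.4 to 0.825 m from the base axis. Payload 7 kg.
Tool frame: the origin (TCP) lies between the finger pads; the fingertips stand ctrl.nose_length ahead of it and the grasp point (between the pads) lies 2 mm behind it (ctrl.nose_length is the distance from the TCP to the fingertips, in m); z points along the fingers, y is the line along which they close (so a half turn about z gives the same grasp; the last joint's range is limited). The gripper opens to 88 mm and grips with 3 to 60 N. Pads are 19 mm wide; open, the fingers measure 130 mm over their backs; the gripper's body (78 mm by 193 mm) begins 47 mm behind the grasp point.
Start: joints at [-56.087, 20.546, 0.682, 0, -70.136, -16.507], TCP at [0.202, -0.644, 0.244] pointing down, gripper open.
Joint ranges: [-176.03, 176.03], [-82.01, 121.73], [-58.28, 71.71], [-173.87, 95.51], [-174.79, -0.11], [-173.66, 173.66]. Speed limits (degrees/s): [136.94, 136.94, 172.46, 180, 180, 180].

### API

Orientations are given as [roll, pitch, yaw] about the fixed x, y, z axes, in that order (R = Rz(yaw) Ry(pitch) Rx(roll)).
In Python, from plant import ctrl gives the robot as it stands.
- The arm moves only by the tool apply_moves, never from a script. Its argument "commands" is a list of rows, each a list of 3 entries, a list of its own where there are three numbers: the shift along the world's x, y, z in cm, then the turn about the world's z in rad, then the closure, from 0 (fully open) to 1 (shut). In form: [[[x, y, z], turn, jaw], ...]. A call has 1 to 20 rows; each row is the pose to reach, as a shift and turn from the pose commanded when the call began; what a row does not reach only later rows make up. A row lasts 1/12 s, in which the tool goes at most 41.7 mm and 7.16 degrees, less where a joint would pass 70% of its speed; a pose out of reach is approached as far as the arm can. A call with a gripper value outside its range is refused whole. The fingers move at their own pace and stop on an object; the grip force is fixed at half the most. Time passes only in rows, so rows that repeat a pose let the fingers close. It gives the time, the measured TCP pose, the force, the opening and the grip force at its end, in the units of the state.
- ctrl.get_obs(): the state, without advancing time (a new reading comes with each control period).
- ctrl.snapshot(name): name is "side" or "top" or "wrist"; returns a dict with "img" (420x560x3 uint8, red, green, blue), "fx", "fy", "cx", "cy" (pixels), "T" (4x4, takes a point from camera to world coordinates). Camera axes: x right, y up, looking along -z (the intrinsics and any distortion apply to the point x, -y, -z); pixel columns grow to the right and rows downward; lengths in m; the calibration is good to about 2 mm. A picture is of the moment at which its call begins. There is no depth.
- ctrl.close_job(): hands the job in; it is judged then, once.
Trained networks look in a picture, given as the dict that the camera call returned (one of the last four; its "shot" number tells which), for a name from the list of things; names that differ only in an ending like _2 or _b are one class to them, and where a whole thing is asked for, a point or a joint stands for the part that bears it (a point fixed in the world has none). Each returns a list of dicts, best first, with "score" (0 to 1); they miss things now and then, are a little off and sometimes report something else, mostly with a low value. They report only what shows in the picture. A call takes as long as a camera call.
- ctrl.search_frame(picture, target): "at" ([column, row] in pixels, amid what is visible of it).
- ctrl.spot_point(picture, target): "at" ([column, row] in pixels: a listed point, or the origin of a listed thing).
The state is a dict: "clock": time; "joint_pos": joint angles; "qvel": joint speeds; "tau": joint torques, N m; "tool_pos": TCP position; "orientation": TCP orientation; "force": force on the tool from outside, world axes, zero at the start; "moment": the same for the moment, N m; "opening": finger opening in m; "gripper_force": force on a finger pad.
Only numpy, scipy, OpenCV 4.12 (cv2) and the standard library are available. Lean on these libraries where they do the work, as an engineer would, in place of code of your own. Each camera call takes 0.05 s, during which the arm holds its last target. There are 200 camera calls.

## Working session

There is one attempt and no reset: what is moved stays moved. The work goes in short steps, Python scripts to look and compute and a tool call to move; the robot and the scene stay as the last step left them, time stands still between calls to the robot, and variables do not carry over. Pictures are saved under pics/ and viewed, at most 10 in all, crops included, and the job is handed in when it is done.

Besides the shell and the picture viewer there is one more tool, called after "Request:" as name([rows], argument=value, ...), one row to a line, values as JSON. apply_moves: Moves the arm, as the interface text tells. Its arguments: {"type":"object","properties":{"commands":{"type":"array"}},"required":["commands"]}

```bash
mkdir -p pics; cat > h.py <<'E'
import numpy as np, cv2
from plant import ctrl
def ray(s,at):
    T=np.array(s["T"]); d=np.array([(at[0]-s["cx"])/s["fx"],-(at[1]-s["cy"])/s["fy"],-1.])
    return T[:3,3],T[:3,:3]@d
def onz(s,at,z):
    o,d=ray(s,at); return o+d*(z-o[2])/d[2]
def save(s,n): cv2.imwrite("pics/"+n,s["img"][:,:,::-1])
E
python3 - <<'E'
from h import *
np.set_printoptions(precision=4,suppress=True)
o=ctrl.get_obs(); print(o["tool_pos"],o["orientation"],ctrl.nose_length,o["opening"])
Z=dict(dial=0,pointer=.018,pointer_aim=.018,dot_lavender=.016,start_top=.034,lens_case=0,ring_bowl=0,clipper=0,teal_mirror=0,solution=0,cream_jar=0)
for c in ["top","side"]:
    s=ctrl.snapshot(c); save(s,c+"0.png"); print(c,s["T"][:3,3],[k for k in s])
    for k,z in Z.items():
        for r in ctrl.spot_point(s,k)[:2]: print(k,np.round(r["at"],1),round(r["score"],2),onz(s,r["at"],z))
E
```

```text
[ 0.2018 -0.6437  0.2426] [ 179.907    -0.0093 -162.5994] 0.017 0.08781725732905986
top [ 0.4954 -0.0933  1.2673] ['img', 'fx', 'fy', 'cx', 'cy', 'T', 'shot']
dial [255.7 235.4] 0.91 [ 0.5648 -0.0301  0.    ]
pointer [251.9 234.6] 0.55 [ 0.5658 -0.021   0.018 ]
pointer_aim [341.4 175.1] 0.69 [ 0.7267 -0.2574  0.018 ]
pointer_aim [255.1 204.7] 0.45 [ 0.6452 -0.0284  0.018 ]
dot_lavender [228.3 245.8] 0.39 [0.5358 0.0409 0.016 ]
start_top [250.5 280.1] 0.48 [ 0.4474 -0.02    0.034 ]
lens_case [190.8 252.5] 0.69 [0.5176 0.1422 0.    ]
lens_case [253.4 203.8] 0.25 [ 0.6498 -0.0228  0.    ]
ring_bowl [307.9 272.1] 0.97 [ 0.4685 -0.17    0.    ]
ring_bowl [193.7 253.1] 0.46 [0.5161 0.1344 0.    ]
clipper [254.2 183.5] 0.63 [ 0.705  -0.0242  0.    ]
teal_mirror [408.9 248.5] 0.84 [ 0.5335 -0.4392  0.    ]
solution [341.9 175. ] 0.76 [ 0.7304 -0.2611  0.    ]
cream_jar [148.3 182.4] 0.58 [0.7055 0.2618 0.    ]
side [0.5083 0.7591 0.679 ] ['img', 'fx', 'fy', 'cx', 'cy', 'T', 'shot']
dial [295.6 255.3] 0.62 [ 0.5645 -0.0223  0.    ]
pointer [297.8 247. ] 0.66 [ 0.5611 -0.0309  0.018 ]
pointer_aim [262.  245.1] 0.53 [ 0.6426 -0.0243  0.018 ]
dot_lavender [305.6 272.3] 0.6 [0.5361 0.0473 0.016 ]
start_top [349.6 249.2] 0.6 [ 0.4457 -0.0231  0.034 ]
lens_case [312.  313.9] 0.88 [0.5135 0.1466 0.    ]
clipper [237.9 247.3] 0.51 [ 0.7001 -0.0286  0.    ]
teal_mirror [322.4 167.1] 0.62 [ 0.5283 -0.4374  0.    ]
solution [251.  194.8] 0.69 [ 0.7119 -0.2516  0.    ]
solution [236.1 250.2] 0.53 [ 0.702  -0.0178  0.    ]
cream_jar [205.9 350.2] 0.87 [0.6962 0.2622 0.    ]
```

View pics/top0.png

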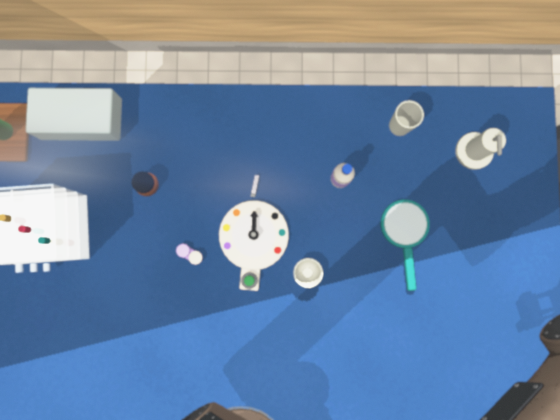

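View pics/side0.png

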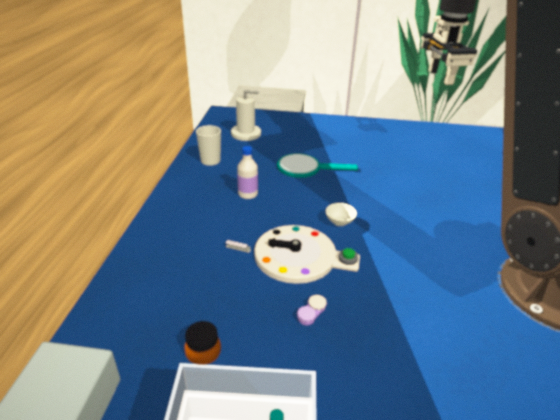

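The lavender dot is at top pixel (228,246), on the dial's left towards the tongue. The pointer is at (254,215) and points straight away from the tongue, so it needs about +115° CCW. The bottle and jar are well clear. I'll move above the dial with the fingers closed.

Request:
apply_moves([
  [[36, 52, 0], -0.3, 1],
  [[36, 52, 0], -0.3, 1],
  [[36, 52, 0], -0.3, 1],
  [[36, 52, 0], -0.3, 1],
  [[36, 52, 0], -0.3, 1],
  [[36, 52, 0], -0.3, 1],
  [[36, 52, 0], -0.3, 1],
  [[36, 52, 0], -0.3, 1],
  [[36, 52, 0], -0.3, 1],
  [[36, 52, 0], -0.3, 1],
  [[36, 52, 0], -0.3, 1],
  [[36, 52, 0], -0.3, 1],
  [[36, 52, 0], -0.3, 1],
  [[36, 52, 0], -0.3, 1],
  [[36, 52, 0], -0.3, 1],
  [[36, 52, 0], -0.3, 1],
  [[36, 52, 0], -0.3, 1],
  [[36, 52, 0], -0.3, 1],
  [[36, 52, 0], -0.3, 1],
  [[36, 52, 0], -0.3, 1],
])

```text
clock: 2.87
tool_pos: [0.5613, -0.125, 0.2437]
orientation: [-180.0, 0.0, -179.9]
force: [0.5, 0.3, -0.2]
opening: 0.0007
gripper_force: 0.0
```

```bash
python3 - <<'E'
from h import *
np.set_printoptions(precision=4,suppress=True)
o=ctrl.get_obs(); print(o["clock"],o["tool_pos"],o["orientation"],o["opening"],o["joint_pos"])
Z=dict(dial=0,pointer=.018,pointer_aim=.018,dot_lavender=.016,start_top=.034)
s=ctrl.snapshot("wrist"); save(s,"w1.png"); print(s["T"][:3,3])
for k,z in Z.items():
    for r in ctrl.spot_point(s,k)[:2]: print(k,np.round(r["at"],1),round(r["score"],2),onz(s,r["at"],z))
E
```

```text
2.8667 [ 0.5613 -0.125   0.2437] [-179.9999    0.0005 -179.8515] 0.0006634714199119335 [  6.9289  11.1836 -12.2321   0.0001 -66.5838 -96.7804]
[ 0.4897 -0.1251  0.3834]
dial [357.7 188.4] 0.97 [ 0.5658 -0.0244  0.    ]
dial [377.5  87.5] 0.19 [ 0.4416 -0.0092  0.    ]
pointer [358.7 192.8] 0.91 [ 0.5679 -0.0274  0.018 ]
pointer_aim [354.4 247.6] 0.72 [ 0.6425 -0.0278  0.018 ]
pointer_aim [380.5  89.2] 0.71 [ 0.4456 -0.011   0.018 ]
dot_lavender [247.3 112.5] 0.71 [ 0.4715 -0.1659  0.016 ]
dot_lavender [417.8 167.8] 0.54 [0.5364 0.0444 0.016 ]
start_top [379.7  86.7] 0.82 [ 0.445  -0.0172  0.034 ]
start_top [415.7 169.3] 0.71 [0.5359 0.0338 0.034 ]
```

View pics/w1.png

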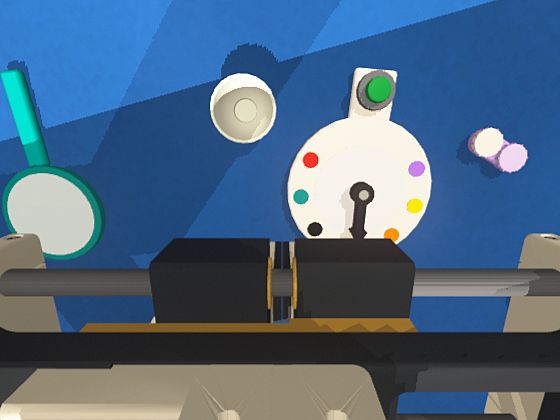

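Request:
apply_moves([
  [[2, 2.5, -3], 0, 1],
  [[4.5, 5, -6], 0, 1],
  [[4.5, 5, -9], 0, 1],
  [[4.5, 5, -12], 0, 1],
  [[4.5, 5, -15], 0, 1],
  [[4.5, 5, -17], 0, 1],
  [[4.5, 5, -18.5], 0, 1],
  [[4.5, 5, -19.5], 0, 1],
  [[4.5, 5, -20.1], 0, 1],
  [[4.5, 5, -20.2], 0, 1],
  [[4.5, 5, -20.2], 0, 1],
])

```text
clock: 4.08
tool_pos: [0.6073, -0.0741, 0.042]
orientation: [-180.0, 0.0, -179.8]
force: [0.5, 0.1, -0.5]
opening: 0.0005
gripper_force: 0.0
```

```bash
python3 - <<'E'
from h import *
s=ctrl.snapshot("side"); im=s["img"][190:310,190:390]; cv2.imwrite("pics/s2.png",cv2.resize(im,None,fx=4,fy=4,interpolation=2)[:,:,::-1])
# plan table: TCP waypoint vs pointer angle, relative to first
C=np.array([.566,-.026])
def P(a,d,r=.042):
    a=np.radians(a); u=np.array([np.cos(a),np.sin(a)]); n=np.array([-u[1],u[0]]); return C+r*u-d*n
for a in range(0,121,6): print(a,np.round(100*(P(a,.030)-np.array(ctrl.get_obs()["tool_pos"][:2])),2),round(np.radians(a),3))
E
```

```text
0 [0.05 1.81] 0.0
6 [0.34 2.27] 0.105
12 [0.58 2.75] 0.209
18 [0.77 3.26] 0.314
24 [0.9  3.78] 0.419
30 [0.98 4.31] 0.524
36 [1.01 4.85] 0.628
42 [0.98 5.39] 0.733
48 [0.89 5.92] 0.838
54 [0.74 6.44] 0.942
60 [0.55 6.95] 1.047
66 [0.3  7.43] 1.152
72 [-0.    7.88] 1.257
78 [-0.35  8.29] 1.361
84 [-0.73  8.67] 1.466
90 [-1.15  9.01] 1.571
96 [-1.61  9.3 ] 1.676
102 [-2.09  9.54] 1.78
108 [-2.6   9.73] 1.885
114 [-3.12  9.87] 1.99
120 [-3.65  9.95] 2.094
```

View pics/s2.png

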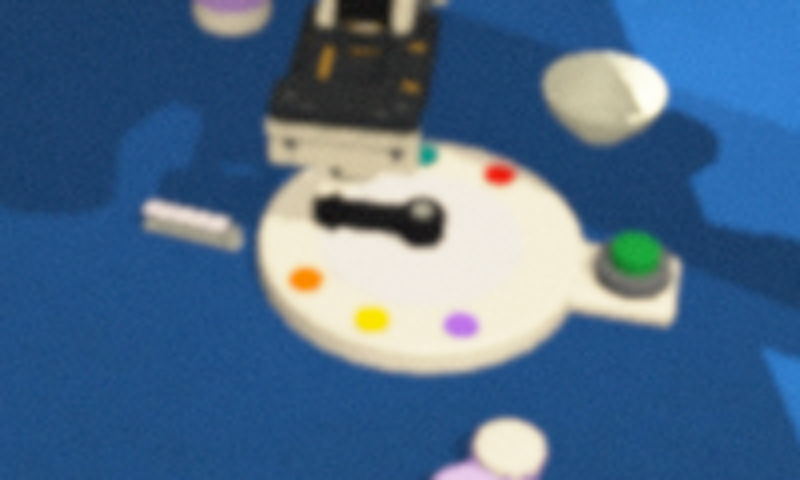

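The finger is beside the pointer arm (crop, pointer at 315–440,215) with nothing between them. I'll push round slowly.

Request:
apply_moves([
  [[0, 0.6, 0], 0, 1],
  [[0, 1.1, 0], 0, 1],
  [[0, 1.5, 0], 0, 1],
  [[0.05, 1.8, 0], 0, 1],
  [[0.2, 2.04, 0], 0.05, 1],
  [[0.34, 2.27, 0], 0.105, 1],
  [[0.46, 2.5, 0], 0.157, 1],
  [[0.58, 2.75, 0], 0.209, 1],
  [[0.68, 3.0, 0], 0.262, 1],
  [[0.77, 3.26, 0], 0.314, 1],
  [[0.84, 3.52, 0], 0.366, 1],
  [[0.9, 3.78, 0], 0.419, 1],
  [[0.95, 4.04, 0], 0.471, 1],
  [[0.98, 4.31, 0], 0.524, 1],
  [[1.0, 4.58, 0], 0.576, 1],
  [[1.01, 4.85, 0], 0.628, 1],
  [[1.0, 5.12, 0], 0.68, 1],
  [[0.98, 5.39, 0], 0.733, 1],
  [[0.89, 5.92, 0], 0.838, 1],
  [[0.89, 5.92, 0], 0.838, 1],
])

```text
clock: 5.8
tool_pos: [0.6159, -0.0142, 0.0418]
orientation: [-180.0, 0.0, -131.5]
force: [0.2, -0.6, -0.6]
opening: 0.0003
gripper_force: 0.1
```

```bash
python3 - <<'E'
from h import *
np.set_printoptions(precision=4,suppress=True)
o=ctrl.get_obs();print(o["tool_pos"],o["orientation"],o["joint_pos"])
s=ctrl.snapshot("side"); im=s["img"][190:310,190:390]; cv2.imwrite("pics/s3.png",cv2.resize(im,None,fx=4,fy=4,interpolation=2)[:,:,::-1])
for r in ctrl.spot_point(s,"pointer_aim")[:2]: print(r, onz(s,r["at"],.018)-[.566,-.026,0])
E
```

```text
[ 0.6159 -0.0142  0.0418] [-179.9789    0.0146 -131.4573] [ 16.8281  26.1982 -20.2061   0.015  -43.5722 -58.2962]
{'at': [268.9, 261.1], 'score': 0.62} [0.0525 0.053  0.018 ]
```

View pics/s3.png

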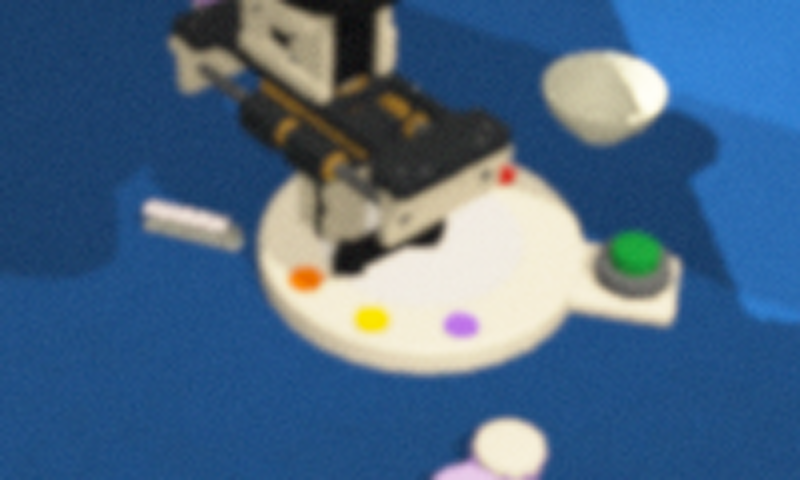

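The pointer is following the plan, at about 46° (arm at crop 345,260). Continuing.

Request:
apply_moves([
  [[-0.07, 0.26, 0], 0.052, 1],
  [[-0.15, 0.52, 0], 0.105, 1],
  [[-0.24, 0.78, 0], 0.157, 1],
  [[-0.34, 1.03, 0], 0.209, 1],
  [[-0.46, 1.27, 0], 0.262, 1],
  [[-0.59, 1.51, 0], 0.314, 1],
  [[-0.74, 1.74, 0], 0.366, 1],
  [[-0.89, 1.96, 0], 0.419, 1],
  [[-1.06, 2.17, 0], 0.471, 1],
  [[-1.24, 2.37, 0], 0.523, 1],
  [[-1.43, 2.56, 0], 0.576, 1],
  [[-1.62, 2.75, 0], 0.628, 1],
  [[-1.83, 2.92, 0], 0.68, 1],
  [[-2.04, 3.09, 0], 0.733, 1],
  [[-2.27, 3.24, 0], 0.785, 1],
  [[-2.5, 3.38, 0], 0.838, 1],
  [[-2.74, 3.5, 0], 0.89, 1],
  [[-2.98, 3.62, 0], 0.942, 1],
  [[-3.49, 3.81, 0], 1.047, 1],
  [[-3.49, 3.81, 0], 1.047, 1],
])

```text
clock: 7.57
tool_pos: [0.5808, 0.0234, 0.0418]
orientation: [-180.0, 0.0, -71.7]
force: [0.3, 0.2, -0.4]
opening: 0.0006
gripper_force: 0.3
```

```bash
python3 - <<'E'
from h import *
np.set_printoptions(precision=4,suppress=True)
s=ctrl.snapshot("side"); im=s["img"][190:310,190:390]; cv2.imwrite("pics/s4.png",cv2.resize(im,None,fx=4,fy=4,interpolation=2)[:,:,::-1])
for k in ["pointer_aim","dot_lavender"]:
  for r in ctrl.spot_point(s,k)[:2]: 
    p=onz(s,r["at"],.018)-[.566,-.026,0]; print(k,r, p,np.degrees(np.arctan2(p[1],p[0])))
E
```

```text
dot_lavender {'at': [304.1, 273.0], 'score': 0.38} [-0.027   0.0781  0.018 ] 109.07958057732745
```

View pics/s4.png

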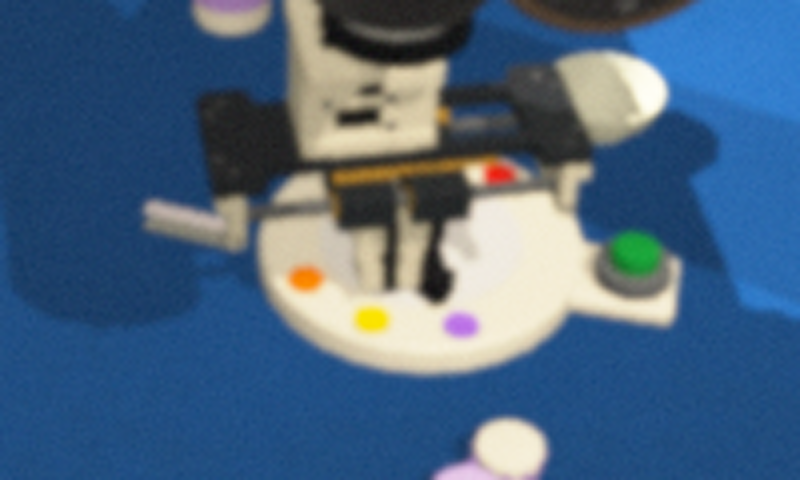

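Request:
apply_moves([
  [[-0.26, 0.08, 0], 0.052, 1],
  [[-0.52, 0.14, 0], 0.105, 1],
  [[-0.52, 0.14, 0], 0.105, 1],
  [[-0.2, 0.3, 0], 0.105, 1],
  [[0.4, 0.5, 0], 0.105, 1],
  [[1.0, 0.8, 0], 0.105, 1],
  [[1.0, 0.8, 2], 0.105, 1],
  [[1.0, 0.8, 5], 0.105, 1],
  [[1, 1, 9], 0.0, 1],
  [[1, 4, 13], -0.12, 1],
  [[1, 7, 16], -0.24, 1],
  [[1, 10, 19], -0.36, 1],
  [[1, 10, 20], -0.48, 1],
  [[1, 10, 20], -0.48, 1],
  [[1, 10, 20], -0.48, 1],
])

```text
clock: 8.97
tool_pos: [0.5916, 0.1244, 0.2425]
orientation: [-179.9, 0.1, -99.2]
force: [-0.2, -0.3, -1.4]
opening: 0.0004
gripper_force: 0.0
```

```bash
python3 - <<'E'
from h import *
np.set_printoptions(precision=4,suppress=True)
for c in ["wrist","side","top"]:
  s=ctrl.snapshot(c); save(s,c+"5.png"); g={}
  for k,z in dict(pointer=.018,pointer_aim=.018,dot_lavender=.016,start_top=.034).items():
    for r in ctrl.spot_point(s,k)[:2]:
      p=onz(s,r["at"],z); g.setdefault(k,p); print(c,k,np.round(r["at"]),round(r["score"],2),p,np.degrees(np.arctan2(p[1]+.026,p[0]-.566)))
E
```

```text
wrist pointer_aim [315. 114.] 0.92 [0.5388 0.0447 0.018 ] 111.02431000995843
wrist dot_lavender [315. 114.] 0.67 [0.5393 0.0438 0.016 ] 110.89879493473549
wrist dot_lavender [175.  76.] 0.47 [ 0.6922 -0.0225  0.016 ] 1.5764905811889771
wrist start_top [394.  37.] 0.78 [ 0.4486 -0.0184  0.034 ] 176.2883140859033
wrist start_top [314. 117.] 0.27 [0.5428 0.0471 0.034 ] 107.57651899036513
side pointer [296. 248.] 0.57 [ 0.5643 -0.0261  0.018 ] -175.0613380362177
side dot_lavender [305. 270.] 0.52 [0.5386 0.0414 0.016 ] 112.12987065795296
top pointer [252. 237.] 0.63 [ 0.56   -0.0216  0.018 ] 143.6241319561055
top pointer_aim [225. 242.] 0.68 [0.5454 0.0495 0.018 ] 105.23389009137061
top dot_lavender [228. 243.] 0.41 [0.5435 0.0431 0.016 ] 108.05732684570886
top start_top [252. 277.] 0.4 [ 0.4553 -0.0232  0.034 ] 178.54900340966046
```

View pics/wrist5.png

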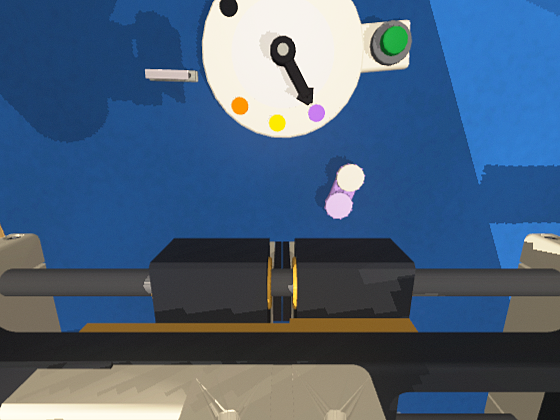

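The pointer in the wrist view runs from hub (283,48) to tip (310,102), with the lavender dot at (316,113). It looks on target, so I'll check with height-corrected geometry.

```bash
python3 - <<'E'
from h import *
np.set_printoptions(precision=4,suppress=True)
s=ctrl.snapshot("wrist"); hsv=cv2.cvtColor(s["img"],cv2.COLOR_RGB2HSV)
im=s["img"][0:140,190:430]; cv2.imwrite("pics/w6.png",cv2.resize(im,None,fx=3.3,fy=3.3,interpolation=2)[:,:,::-1])
def cen(m,box):
    M=np.zeros_like(m); x0,y0,x1,y1=box; M[y0:y1,x0:x1]=m[y0:y1,x0:x1]; v,u=np.nonzero(M); return np.array([u.mean()+.0,v.mean()]),np.c_[u,v].astype(np.float32)
dot,_=cen((hsv[...,1]>70)&(hsv[...,0]>125)&(hsv[...,0]<155),(300,95,335,130))
arm,pts=cen(hsv[...,2]<70,(255,20,325,112))
d=onz(s,dot,.0175)
W=np.array([onz(s,p,.035)[:2] for p in pts]); vx,vy,x0,y0=cv2.fitLine(W.astype(np.float32),2,0,.001,.001).ravel()
hub=onz(s,(283,48),.037)
btn,_=cen((hsv[...,0]>45)&(hsv[...,0]<80)&(hsv[...,1]>120),(365,10,420,70)); b=onz(s,btn,.034)
print("dot",d,"hub",hub,"axis",np.degrees(np.arctan2(vy,vx)),"line-dot offset",vx*(d[1]-y0)-vy*(d[0]-x0),"arm pix",len(pts),"btn",b,"dialdir",np.degrees(np.arctan2(hub[1]-b[1],hub[0]-b[0])), "dist",np.hypot(*(hub-b)[:2]),np.hypot(*(hub-d)[:2]),"dotdir",np.degrees(np.arctan2(*(d-hub)[1::-1])))
E
```

```text
dot [0.5375 0.0428 0.0175] hub [ 0.5648 -0.0276  0.037 ] axis -69.178185 line-dot offset -0.0035068087874243065 arm pix 983 btn [ 0.4494 -0.0155  0.034 ] dialdir -6.019518853339037 dist 0.11601705360431303 0.0754869974281266 dotdir 111.15199607874742
```

View pics/w6.png

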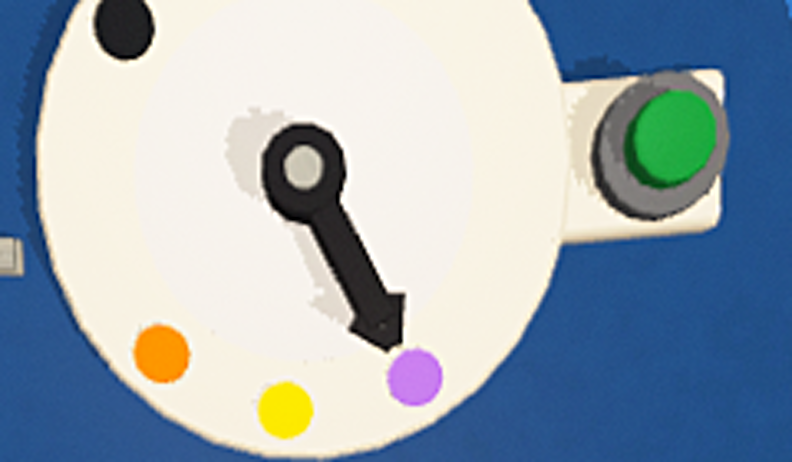

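The pointer is on the lavender dot: the fitted angle is 110.8° against 111.2° for the dot, about 1–4 mm off. Next I'll hover over the button at about (0.448, -0.017).

Request:
apply_moves([
  [[-3, -3, 0], 0, 1],
  [[-5.5, -5.5, 0], 0, 1],
  [[-8, -8, 0], 0, 1],
  [[-11, -11, 0], 0, 1],
  [[-14.4, -14.1, -2], 0, 1],
  [[-14.4, -14.1, -5], 0, 1],
  [[-14.4, -14.1, -8], 0, 1],
  [[-14.4, -14.1, -11], 0, 1],
  [[-14.4, -14.1, -14], 0, 1],
  [[-14.4, -14.1, -16], 0, 1],
  [[-14.4, -14.1, -17.7], 0, 1],
  [[-14.4, -14.1, -17.7], 0, 1],
  [[-14.4, -14.1, -17.7], 0, 1],
])

```text
clock: 10.85
tool_pos: [0.4466, -0.018, 0.0643]
orientation: [179.9, -0.1, -99.3]
force: [0.0, -0.7, 1.5]
opening: 0.0003
gripper_force: 0.0
```

```bash
python3 - <<'E'
from h import *
o=ctrl.get_obs();print(o["tool_pos"],o["force"],o["joint_pos"])
s=ctrl.snapshot("side"); im=s["img"][190:310,250:450]; cv2.imwrite("pics/s7.png",cv2.resize(im,None,fx=4,fy=4,interpolation=2)[:,:,::-1])
E
```

```text
[ 0.44661966 -0.0179524   0.06434185] [ 0.01445107 -0.72952807  1.471289  ] [ 2.31177767e+01  1.11915463e+01 -4.04664261e+01  1.62663907e-02
 -3.84524676e+01 -3.23974151e+01]
```

View pics/s7.png

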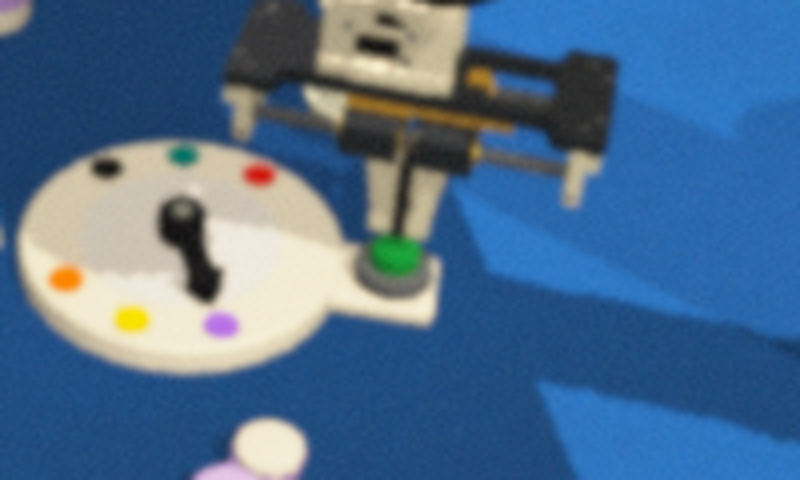

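The tip is centred above the button (crop 398,245), and the pointer still aims at the lavender dot (205,290 → 222,325). Pressing.

Request:
apply_moves([
  [[0, 0, -0.6], 0, 1],
  [[0, 0, -1.1], 0, 1],
  [[0, 0, -1.4], 0, 1],
  [[0, 0, -1.65], 0, 1],
  [[0, 0, -1.85], 0, 1],
  [[0, 0, -1.95], 0, 1],
  [[0, 0, -1.95], 0, 1],
  [[0, 0, -1.95], 0, 1],
])

```text
clock: 11.57
tool_pos: [0.4473, -0.0176, 0.0453]
orientation: [-180.0, 0.0, -99.3]
force: [-0.8, 2.0, 3.1]
opening: 0.0006
gripper_force: 1.9
```

Request:
apply_moves([
  [[0, 0, -0.06], 0, 1],
  [[0, 0, -0.12], 0, 1],
  [[0, 0, -0.15], 0, 1],
  [[0, 0, -0.15], 0, 1],
  [[0, 0, -0.15], 0, 1],
])

```text
clock: 11.98
tool_pos: [0.4474, -0.0176, 0.0449]
orientation: [-179.9, 0.0, -99.2]
force: [-5.4, 2.4, 22.0]
opening: 0.0006
gripper_force: 11.1
```

The force rose to 22 N against a hard stop, so the button is fully down. Releasing.

Request:
apply_moves([
  [[0, 0, 0.3], 0, 1],
  [[0, 0, 0.9], 0, 1],
  [[0, 0, 2], 0, 1],
  [[0, 0, 5], 0, 1],
  [[0, 0, 9], 0, 1],
  [[0, 0, 13], 0, 1],
  [[0, 0, 17], 0, 1],
  [[0, 0, 18], 0, 1],
  [[0, -4, 18], 0, 1],
  [[0, -8, 18], 0, 1],
  [[0, -12, 18], 0, 1],
  [[0, -12, 18], 0, 1],
  [[0, -12, 18], 0, 1],
])

```text
clock: 13.07
tool_pos: [0.446, -0.1398, 0.2231]
orientation: [179.9, -0.0, -99.5]
force: [-0.5, 0.5, -0.6]
opening: 0.0007
gripper_force: 0.0
```

```bash
python3 - <<'E'
from h import *
s=ctrl.snapshot("side"); im=s["img"][150:350,180:430]; cv2.imwrite("pics/s8.png",cv2.resize(im,None,fx=3,fy=3,interpolation=2)[:,:,::-1])
E
```

```text
(no output)
```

View pics/s8.png

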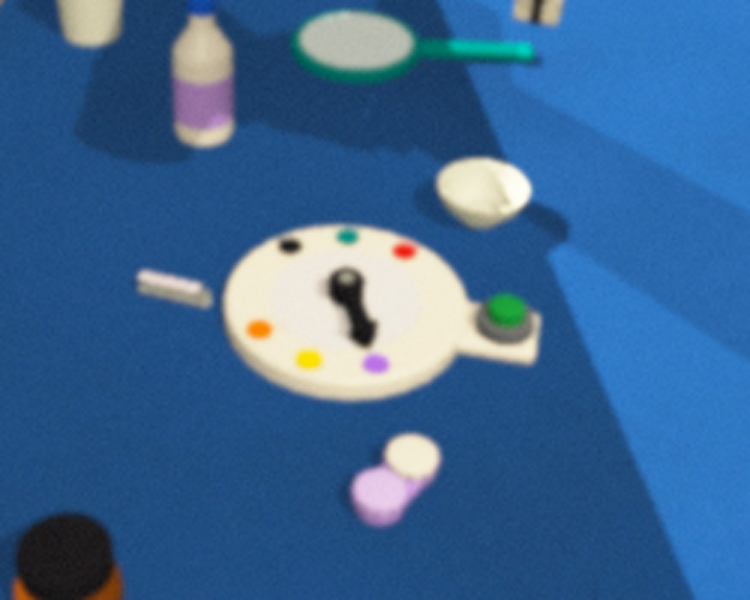

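The pointer (tip 368,345) aims at the lavender dot (376,364). The green button (505,310) is back up and the loose things haven't moved.

```bash
python3 -c "
from plant import ctrl
print(ctrl.close_job())"
```

```text
the job is handed in; nothing more can be done
None
```

The pointer is on the lavender dot (about 1–4 mm off by camera), the start button was pressed fully and is back up, nothing else looks moved, and the job is handed in; no verdict came back.

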